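# Find and press the concealed catch of the stamp box

### The arm

A 6-joint arm with a two-finger parallel gripper is mounted at the origin on a cart in front of the work surface, level with it; the furniture and walls round the work are solid. World frame = base frame: x ahead of the robot, y to its left, z up, the work surface at z = 0. Lengths are in mm, angles in rad, forces in N, time in s.
With the tool pointing down it reaches from about 350 to 725 mm from the base axis. Payload 4.3 kg.
Tool frame: the origin (TCP) lies at the very end of the fingers, on their centre line; the grasp point (between the pads) lies 19 mm behind it; z points along the fingers, x is the direction in which the jaws open and shut, and the axes are right-handed (so a half turn about z gives the same grasp; the last joint's range is limited). The gripper opens to 85 mm and grips with 20 to 120 N. Pads are 22 mm wide; open, the fingers measure 114 mm over their backs; the gripper's body (76 mm by 85 mm) begins 54 mm behind the grasp point. The pads swing forward as they close: fully open they stand 13 mm farther back than shut.
Start: joints at [-1.337, 0.377, 0.081, 1.274, 0, 1.46], TCP at [193.826, -541.386, 231.329] pointing down, gripper open.
Joint ranges: [-2.72, 2.72], [-0.84, 1.66], [-1.02, 1.22], [-1.77, 2.12], [-1.37, 1.28], [-3.14, 3.14]. Speed limits (rad/s): [2.57, 2.57, 3.14, 3.14, 3.14, 3.14].

### API

Orientations are given as a rotation vector (axis times angle).
In Python, from plant import status, vision, job gives the robot as it stands.
- The arm moves only by the tool play_rows, never from a script. Its argument "increments" is a list of rows, each a list of 3 entries, a list of its own where there are three numbers: the opening in per cent of the stroke, from 0 (shut) to 100 (fully open), then the shift along the tool's x, y, z in m, then the turn about the tool's z in degrees. A call has 1 to 10 rows; each row is the pose to reach, as a shift and turn from the pose measured when the call began, along the tool's axes at that moment; what a row does not reach only later rows make up. A row lasts 1/12 s, in which the tool goes at most 41.7 mm and 7.16 degrees, less where a joint would pass 70% of its speed; a pose out of reach is approached as far as the arm can. A call with a gripper value outside its range is refused whole. The fingers move at their own pace and stop on an object; "squeeze" is the grip in N (left out, the last holds). Time passes only in rows, so rows that repeat a pose let the fingers close. It gives the time, the measured TCP pose, the force and the opening at its end, in the units of the state.
- status.sense(): the state, without advancing time (a new reading comes with each control period).
- vision.read_camera(name): name is "scene" or "top"; returns a dict with "color" (480x640x3 uint8, red, green, blue), "fx", "fy", "cx", "cy" (pixels), "rvec" (rotation vector, rad) and "tvec" (3), from world to camera coordinates, as OpenCV has them. Camera axes: x right, y down, z forward; pixel columns grow to the right and rows downward; lengths in mm; the calibration is good to about 2 mm. A picture is of the moment at which its call begins. There is no depth.
- job.hand_in(): hands the job in, once; it reports no verdict.
The state is a dict: "time_s": time; "q": joint angles; "joint_vel": joint speeds; "joint_efforts": joint torques, N m; "ee_pos": TCP position; "orientation": TCP orientation; "contact_force": force on the tool from outside, world axes, zero at the start; "moment": the same for the moment, N m; "width": finger opening in mm.
Only numpy, scipy, OpenCV 4.12 (cv2) and the standard library are available. Lean on these libraries where they do the work, as an engineer would, in place of code of your own. Each camera call takes 0.05 s, during which the arm holds its last target.

### The job

Feel across the sunk wooden panel in the lid of the stamp box for the hidden flush catch, and push it fully down with the fingertips, so that the drawer comes out by itself. Do not lean hard on the lid or touch the drawer, and leave the loose things on the worktop where they are; nothing is to be gripped or lifted.

Things in the scene. Friction and masses are not known exactly. Their poses are not given: they have to be found in the camera images.
- stamp_box: low wooden box screwed to the worktop, 120 mm (its x) by 320 mm (its y), 58 mm high; origin at the centre of its underside, z up, x away from the robot at yaw 0. The lid is a dark frame with brass corners round a sunk panel of lighter brown wood, in which the catch hides. The lid bears at most 80 N from the fingers.
- panel_mid (a point): centre of the sunk panel's flat rigid top, 54 mm above the worktop and 4 mm below the frame's top, right over the box's origin and with its axes. The opening round the panel measures 64 mm (x) by 152 mm (y). The catch's centre lies on the panel's long centre line (x = 0), up to 36 mm either way along y, elsewhere each time; that place is not reported.
- catch (a joint): concealed square key, 40 mm, of the panel's wood, square to the box in a 42 mm cut-out, its top 2 mm below the panel's. It shows only by a fine seam and by giving way. Value: m pressed, 0 to 0.007 at its stop. It takes about 3 N, has no spring and stays where pushed. Press near its middle: fingers partly over the rigid panel, or catching its edge, cannot push it home.
- drawer (a joint): drawer in the box's front (-x) side: plain brown front, 302 mm long and 32 mm high, no handle. Geared to the catch, it comes out 5 mm for each 1 mm that the catch is pressed. Value: m out, 0 shut to 0.035.
- wood_stamp: turned light-wood hand stamp, 33 mm across, 62 mm tall, standing, loose; origin at the centre of its underside. To be left alone.
- ring_cutter: metal ring cutter, 47 mm across, 18 mm tall, loose; origin at the centre of its underside. To be left alone.
- glaze_bottle: white glaze bottle with green cap, 43 mm across, 98 mm tall, standing, loose; origin at the centre of its underside. To be left alone.
- rubber_kidney: red rubber kidney, 52 x 100 x 8 mm, lying flat, loose; origin at the centre of its underside. To be left alone.
- shell: pale ceramic scallop, 40 x 76 x 17 mm, loose; origin at the centre of its underside. To be left alone.

How it is judged:
By the outcome, as a careful person would: the job done as asked, in the order asked, and still so for the second after the job is handed in, with the robot touching nothing.
It also fails if it takes over 48 s, if anything falls off the work surface, if the arm or the gripper's body presses on something with over 40 N, if the wrist force passes 120 N, or if a joint passes its speed limit or range.

## Working session

There is one attempt and no reset: what is moved stays moved. The work goes in short steps, Python scripts to look and compute and a tool call to move; the robot and the scene stay as the last step left them, time stands still between calls to the robot, and variables do not carry over. Pictures are saved under pics/ and viewed, and the job is handed in when it is done.

Besides the shell and the picture viewer there is one more tool, called after ">>>" as a command line: name --argument value ..., lists and objects as JSON in quotes. play_rows: Moves the arm, as the interface text tells. Its arguments: {"type":"object","properties":{"increments":{"type":"array","items":{"type":"array"}},"squeeze":{"type":"number"}},"required":["increments"]}

```bash
mkdir -p pics
python3 - <<'E'
from plant import status, vision
import cv2,pickle
print(status.sense())
for n in("scene","top"):
    d=vision.read_camera(n); pickle.dump(d,open(n+".pkl","wb"))
    cv2.imwrite(f"pics/{n}0.png",d["color"][:,:,::-1]); print({k:v for k,v in d.items() if k!="color"})
E
```

```text
{'time_s': 0.0, 'q': array([-1.33729466e+00,  3.78078546e-01,  7.96617405e-02,  1.27440933e+00,
       -2.96885454e-05,  1.46051747e+00]), 'joint_vel': array([-3.40603884e-05, -7.60617566e-04, -6.99341787e-04,  1.07204380e-03,
        2.96721962e-04,  1.27574731e-03]), 'joint_efforts': array([-9.31120740e-04, -4.63603878e+01,  2.69875467e+01,  2.09341280e-02,
       -1.88343274e-04,  4.42803394e-07]), 'ee_pos': array([ 193.66138206, -540.72103948,  230.36592298]), 'orientation': array([-2.56758953e+00,  1.80797629e+00,  2.41895241e-03]), 'contact_force': array([ 0.37983011, -0.15124886,  0.2987849 ]), 'moment': array([ 0.00838238, -0.02800414, -0.02665726]), 'width': 85.40501293825777}
{'fx': 493.1968196289689, 'fy': 493.1968196289689, 'cx': 324.0639623925224, 'cy': 246.39047722602996, 'rvec': array([ 1.85341787, -0.79808319,  0.49569222]), 'tvec': array([-341.29626495,  247.78383572,  826.1924078 ])}
{'fx': 488.05233318413053, 'fy': 488.05233318413053, 'cx': 324.54262948871565, 'cy': 242.41918166101945, 'rvec': array([ 2.16638548, -2.17732888,  0.10484074]), 'tvec': array([  60.50844262,  523.23745699, 1055.98649609])}
```

View pics/scene0.png

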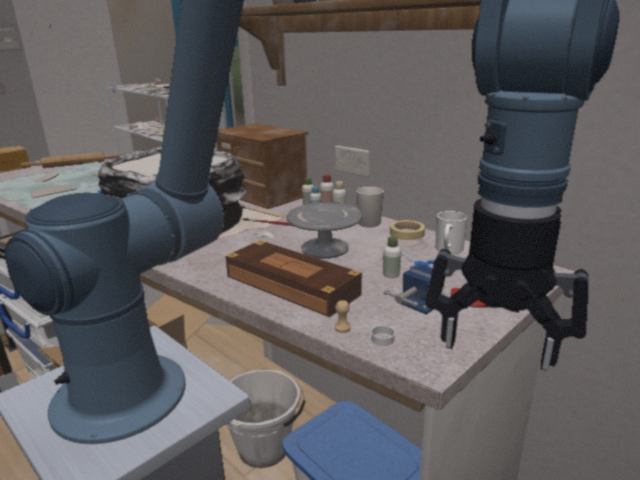

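View pics/top0.png

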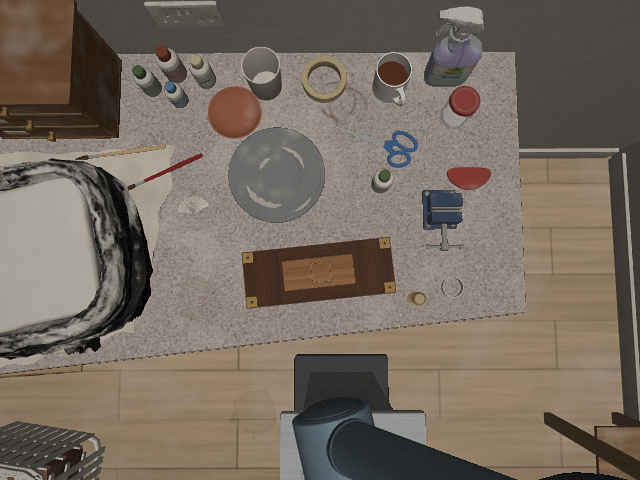

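The top view shows the box at about (245–395, 238–308), with a faint square seam near (320, 272). I'll enlarge that area.

Run:
```python
import cv2,pickle
d=pickle.load(open("top.pkl","rb"));c=d["color"][225:320,235:405,::-1]
c=cv2.resize(c,None,fx=4.7,fy=4.7,interpolation=cv2.INTER_CUBIC);cv2.imwrite("pics/topc.png",c)
d=pickle.load(open("scene.pkl","rb"));c=d["color"][235:310,220:365,::-1]
c=cv2.resize(c,None,fx=5.5,fy=5.5,interpolation=cv2.INTER_CUBIC);cv2.imwrite("pics/scenec.png",c)
```

```text
(no output)
```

View pics/topc.png

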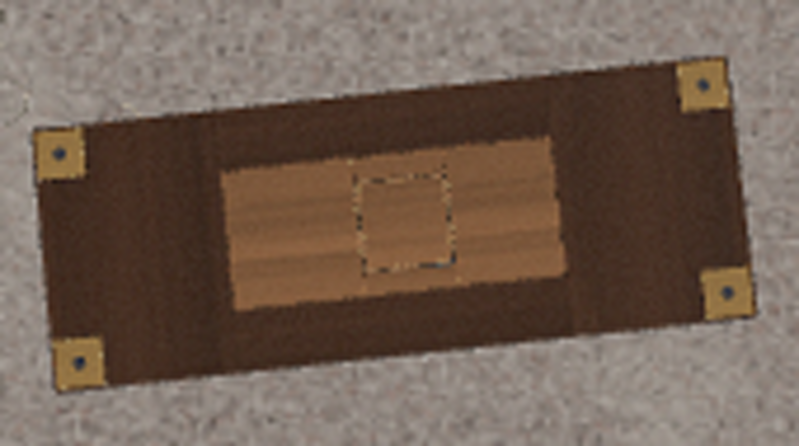

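View pics/scenec.png

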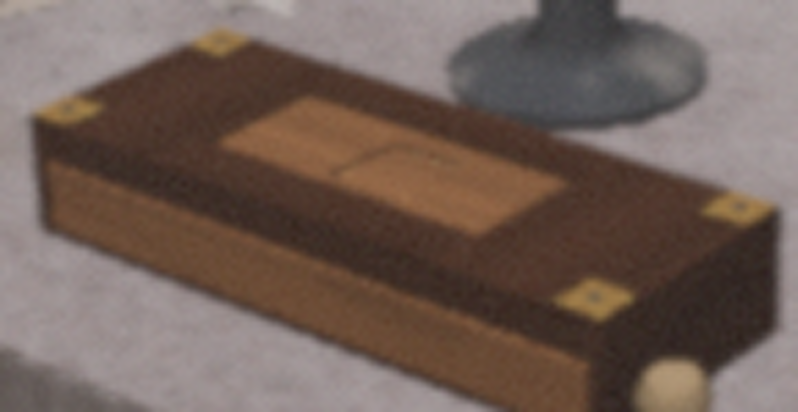

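```bash
cat > h.py <<'E'
import cv2,pickle,numpy as np
def ray(d,uv,z):
    R,_=cv2.Rodrigues(d["rvec"]);K=np.array([[d["fx"],0,d["cx"]],[0,d["fy"],d["cy"]],[0,0,1]])
    n=cv2.undistortPoints(np.float64(uv).reshape(-1,1,2),K,None).reshape(-1,2)
    v=np.c_[n,np.ones(len(n))]@R; C=-R.T@d["tvec"]
    return C+v*((z-C[2])/v[:,2])[:,None]
E
python3 - <<'E'
from h import *
d=pickle.load(open("top.pkl","rb"))
f=lambda p,z:ray(d,(np.array(p)+.5)/4.7-.5+[235,225],z)
lid=f([(33,128),(726,57),(756,317),(56,392)],58)
pan=f([(221,172),(551,137),(566,273),(235,311)],56)
key=f([(356,181),(447,176),(455,263),(366,270)],54)
d2=pickle.load(open("scene.pkl","rb"))
g=lambda p,z:ray(d2,(np.array(p)+.5)/5.5-.5+[220,235],z)
pan2=g([(310,97),(568,183),(478,236),(222,142)],56)
key2=g([(390,148),(460,160),(335,173)],54)
for n,a in zip(("lid","pan","key","pan2","key2"),(lid,pan,key,pan2,key2)):print(n,a.mean(0).round(1));print(a.round(1)[:,:2].tolist())
for a in(lid,pan):
  e=a[0]-a[1]+a[3]-a[2]; yaw=np.arctan2(-e[0],e[1]); print("yaw",yaw, np.linalg.norm(e)/2)
  ey=np.array([-np.sin(yaw),np.cos(yaw)]);ex=np.array([ey[1],-ey[0]])
  print("key rel lid", [( (key.mean(0)-q.mean(0))[:2]@ex,(key.mean(0)-q.mean(0))[:2]@ey) for q in(lid,pan)])
lidbase=0
E
```

```text
lid [457.   71.6  58. ]
[[501.0, 235.8], [531.9, -81.0], [413.5, -92.4], [381.5, 224.0]]
pan [456.9  71.6  56. ]
[[480.6, 150.1], [495.8, -0.6], [433.8, -6.8], [417.4, 143.5]]
key [457.2  65.8  54. ]
[[476.3, 88.6], [478.3, 47.0], [438.7, 43.6], [435.7, 84.1]]
pan2 [453.7  71.4  56. ]
[[475.0, 148.1], [489.6, 1.7], [431.3, -4.9], [418.8, 140.7]]
key2 [459.2  74.6  54. ]
[[465.9, 85.3], [477.7, 54.2], [433.8, 84.4]]
yaw 0.09925896607521528 318.1624265056739
key rel lid [(np.float64(-0.320012161476453), np.float64(-5.7855721497383215)), (np.float64(-0.2455195913589495), np.float64(-5.747122895578671))]
yaw 0.10481775435853423 151.35356122805922
key rel lid [(np.float64(-0.35216782233080723), np.float64(-5.7837038918184)), (np.float64(-0.2774626729624791), np.float64(-5.745669317994045))]
```

```bash
cat > go.py <<'E'
import sys,numpy as np
from scipy.spatial.transform import Rotation as Ro
from plant import status
s=status.sense();R=Ro.from_rotvec(s["orientation"]).as_matrix()
t=np.array([float(a) for a in sys.argv[1:4]])
print("t",s["time_s"],"pos",s["ee_pos"].round(1),"F",s["contact_force"].round(1),"w",round(s["width"],1))
print("tool z",R[:,2].round(4),"shift m",(R.T@(t-s["ee_pos"])/1000).round(4))
a=np.degrees(np.arctan2(R[1,0],R[0,0]));print("tool x ang",a,"turn for 5.85deg:",a-5.85)
E
python3 go.py 457 66 130
```

```text
t 0.1 pos [ 193.7 -540.8  230.5] F [ 0.   0.4 -0. ] w 85.6
tool z [-4.0e-04  1.8e-03 -1.0e+00] shift m [-0.4823 -0.4524  0.1014]
tool x ang -70.29696839435832 turn for 5.85deg: -76.14696839435831
```

>>> play_rows --increments '[[0, [-0.027, -0.025, 0], -7], [0, [-0.054, -0.05, 0], -14], [0, [-0.081, -0.075, 0], -21], [0, [-0.108, -0.1, 0], -28], [0, [-0.135, -0.125, 0], -35], [0, [-0.162, -0.15, 0], -42], [0, [-0.189, -0.175, 0], -49], [0, [-0.216, -0.2, 0], -56], [0, [-0.243, -0.225, 0], -63], [0, [-0.27, -0.25, 0], -70]]' --squeeze 20

```text
time_s: 0.93
ee_pos: [338.0, -200.4, 230.8]
orientation: [-3.139, -0.0, 0.001]
contact_force: [1.1, -0.5, -0.0]
width: -0.2
```

```bash
python3 go.py 457 66 130
```

```text
t 0.9333 pos [ 338.  -200.4  230.8] F [ 1.1 -0.5 -0. ] w -0.2
tool z [-7.0e-04  2.1e-03 -1.0e+00] shift m [ 0.1191 -0.2662  0.1013]
tool x ang 0.012482740632864763 turn for 5.85deg: -5.837517259367135
```

>>> play_rows --increments '[[0, [0.015, -0.033, 0], -2], [0, [0.03, -0.066, 0], -4], [0, [0.045, -0.1, 0], -5.8], [0, [0.06, -0.133, 0], -5.8], [0, [0.075, -0.166, 0.01], -5.8], [0, [0.09, -0.2, 0.03], -5.8], [0, [0.105, -0.233, 0.05], -5.8], [0, [0.119, -0.266, 0.07], -5.8], [0, [0.119, -0.266, 0.1], -5.8], [0, [0.119, -0.266, 0.1], -5.8]]'

```text
time_s: 1.77
ee_pos: [453.0, 67.6, 126.2]
orientation: [-3.135, -0.165, 0.015]
contact_force: [-1.4, 0.0, -0.7]
width: 0.2
```

```bash
python3 - <<'E'
from plant import vision
import cv2,numpy as np
d=vision.read_camera("top");e=vision.read_camera("scene")
a=cv2.resize(d["color"][200:335,230:410,::-1],(720,540),interpolation=cv2.INTER_CUBIC)
cv2.imwrite("pics/t1.png",a)
cv2.imwrite("pics/s1.png",cv2.resize(e["color"][150:330,200:440,::-1],(720,540),interpolation=cv2.INTER_CUBIC))
E
python3 go.py 457 66 62
```

```text
t 1.8667 pos [455.   65.9 130.4] F [0.3 0.8 0.6] w -0.4
tool z [-0.005   0.0018 -1.    ] shift m [0.0023 0.0002 0.0684]
tool x ang 5.841886935859294 turn for 5.85deg: -0.008113064140705895
```

View pics/s1.png

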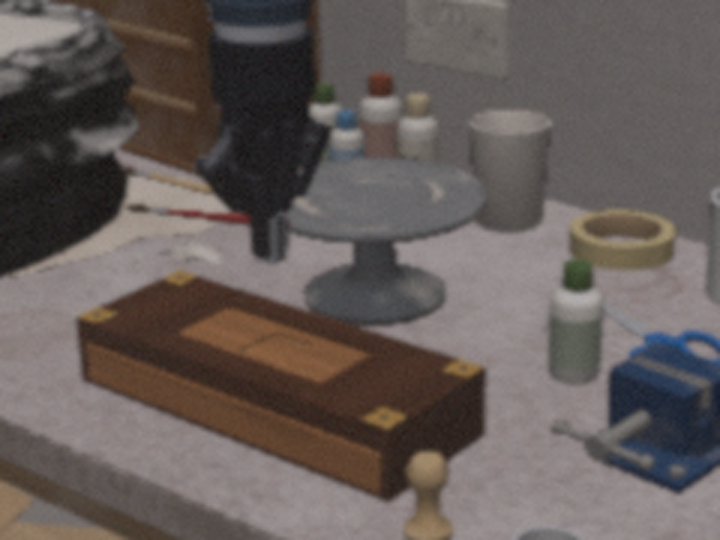

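The fingertips hang above the panel, and the seam is still visible at about (270, 340). Before going down I'll check the clearance to the cake stand.

Run:
```python
from h import *
d=pickle.load(open("top.pkl","rb"))
for z in(60,100,140):print(z,ray(d,[(277,222),(310,210),(320,195),(277,175)],z).round(0)[:,:2].tolist())
```

```text
60 [[565.0, 160.0], [591.0, 89.0], [623.0, 67.0], [668.0, 160.0]]
100 [[559.0, 156.0], [584.0, 88.0], [616.0, 67.0], [658.0, 157.0]]
140 [[554.0, 152.0], [577.0, 87.0], [608.0, 66.0], [649.0, 153.0]]
```

>>> play_rows --increments '[[0, [0.002, 0, 0.025], 0], [0, [0.002, 0, 0.05], 0], [0, [0.002, 0, 0.064], 0], [0, [0.002, 0, 0.068], 0], [0, [0.002, 0, 0.068], 0], [0, [0.002, 0, 0.068], 0]]'

```text
time_s: 2.37
ee_pos: [457.9, 65.5, 64.0]
orientation: [-3.136, -0.158, 0.004]
contact_force: [-0.2, 0.1, -0.2]
width: 0.1
```

```bash
python3 go.py 457 66 54
```

```text
t 2.3667 pos [457.9  65.5  64. ] F [-0.2  0.1 -0.2] w 0.1
tool z [-0.0027  0.0018 -1.    ] shift m [-0.0008 -0.0006  0.01  ]
tool x ang 5.75901478296002 turn for 5.85deg: -0.09098521703997964
```

>>> play_rows --increments '[[0, [-0.0005, -0.0004, 0.003], 0], [0, [-0.0005, -0.0004, 0.006], 0], [0, [-0.0005, -0.0004, 0.008], 0], [0, [-0.0005, -0.0004, 0.01], 0], [0, [-0.0005, -0.0004, 0.011], 0], [0, [-0.0005, -0.0004, 0.012], 0], [0, [-0.0005, -0.0004, 0.013], 0], [0, [-0.0005, -0.0004, 0.014], 0]]'

```text
time_s: 3.03
ee_pos: [457.3, 65.9, 50.1]
orientation: [-3.136, -0.158, 0.004]
contact_force: [-0.1, -0.0, 1.9]
width: -0.2
```

```bash
python3 go.py 457 66 45
```

```text
t 3.0333 pos [457.3  65.9  50.1] F [-0.1 -0.   1.9] w -0.2
tool z [-0.0028  0.0017 -1.    ] shift m [-0.0003 -0.0001  0.0051]
tool x ang 5.76872976147072 turn for 5.85deg: -0.08127023852927984
```

It's giving way with only about 2 N at z = 50, below the rigid panel, so this is the catch. I'll keep pressing gently to the stop.

>>> play_rows --increments '[[0, [0, 0, 0.001], 0], [0, [0, 0, 0.002], 0], [0, [0, 0, 0.003], 0], [0, [0, 0, 0.004], 0], [0, [0, 0, 0.005], 0], [0, [0, 0, 0.005], 0]]'

```text
time_s: 3.53
ee_pos: [457.3, 65.9, 45.0]
orientation: [-3.136, -0.158, 0.004]
contact_force: [-0.2, -0.7, 2.9]
width: 0.2
```

```bash
python3 go.py 457 66 45
python3 - <<'E'
from plant import vision
import cv2
e=vision.read_camera("scene")
cv2.imwrite("pics/s2.png",cv2.resize(e["color"][190:330,200:400,::-1],(800,560),interpolation=cv2.INTER_CUBIC))
E
```

```text
t 3.5333 pos [457.3  65.9  45. ] F [-0.2 -0.7  2.9] w 0.2
tool z [-0.0027  0.0017 -1.    ] shift m [-0.0003 -0.0001  0.    ]
tool x ang 5.768153368602502 turn for 5.85deg: -0.08184663139749748
```

View pics/s2.png

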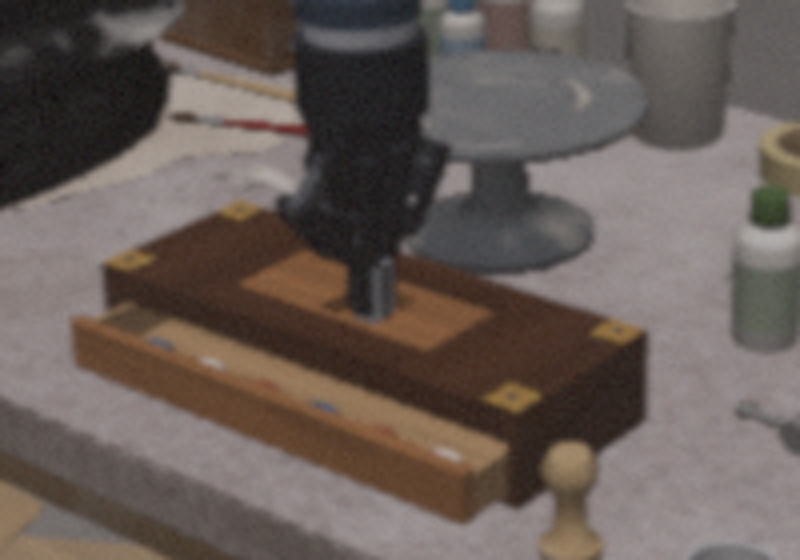

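The drawer has come out. The force is still only the sliding force, so I'll push on in small steps until I feel the stop.

>>> play_rows --increments '[[0, [0, 0, 0.0003], 0], [0, [0, 0, 0.0006], 0], [0, [0, 0, 0.0009], 0], [0, [0, 0, 0.0009], 0]]'

```text
time_s: 3.92
ee_pos: [457.4, 65.9, 44.9]
orientation: [-3.136, -0.158, 0.003]
contact_force: [-3.6, -0.6, 11.6]
width: -0.1
```

>>> play_rows --increments '[[0, [0, 0, 0.0007], 0], [0, [0, 0, 0.0014], 0], [0, [0, 0, 0.0014], 0]]'

```text
time_s: 4.17
ee_pos: [457.5, 65.9, 44.9]
orientation: [-3.136, -0.158, 0.002]
contact_force: [-5.8, -0.7, 16.7]
width: -0.3
```

It's firmly at the stop: z holds at 44.9 while the force rises to 17 N. Now I'll retreat straight up.

>>> play_rows --increments '[[0, [0, 0, -0.003], 0], [0, [0, 0, -0.01], 0], [0, [0, 0, -0.03], 0], [0, [0, 0, -0.06], 0], [0, [0, 0, -0.09], 0], [0, [0, 0, -0.12], 0], [0, [0, 0, -0.15], 0], [0, [0, 0, -0.15], 0], [0, [0, 0, -0.15], 0]]'

```text
time_s: 4.92
ee_pos: [459.6, 65.7, 196.8]
orientation: [-3.136, -0.158, -0.005]
contact_force: [-1.0, 0.2, -0.6]
width: -0.0
```

```bash
python3 go.py 457 66 45
python3 - <<'E'
from plant import vision
import cv2,pickle,numpy as np
e=vision.read_camera("scene");pickle.dump(e,open("scene3.pkl","wb"))
cv2.imwrite("pics/s3.png",cv2.resize(e["color"][190:350,200:500,::-1],(800,427),interpolation=cv2.INTER_CUBIC))
t=vision.read_camera("top");pickle.dump(t,open("top3.pkl","wb"));cv2.imwrite("pics/t3.png",t["color"][:,:,::-1])
E
```

```text
t 4.9167 pos [459.6  65.7 196.8] F [-1.   0.2 -0.6] w -0.0
tool z [ 0.0032  0.0017 -1.    ] shift m [-0.003  -0.0003  0.1518]
tool x ang 5.774792237819204 turn for 5.85deg: -0.07520776218079561
```

View pics/s3.png

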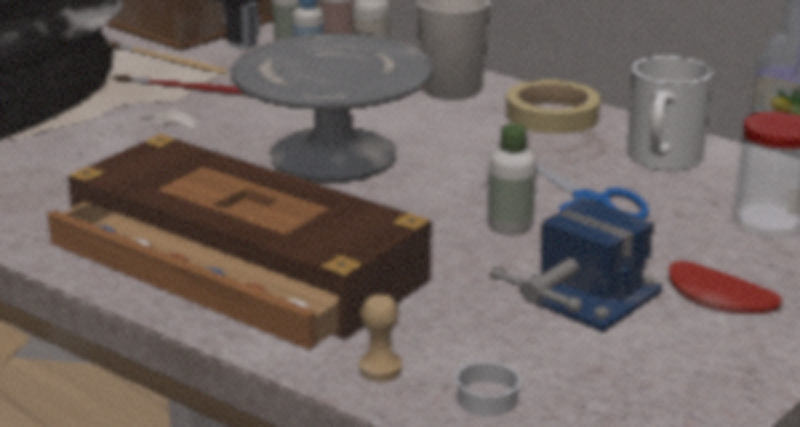

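View pics/t3.png

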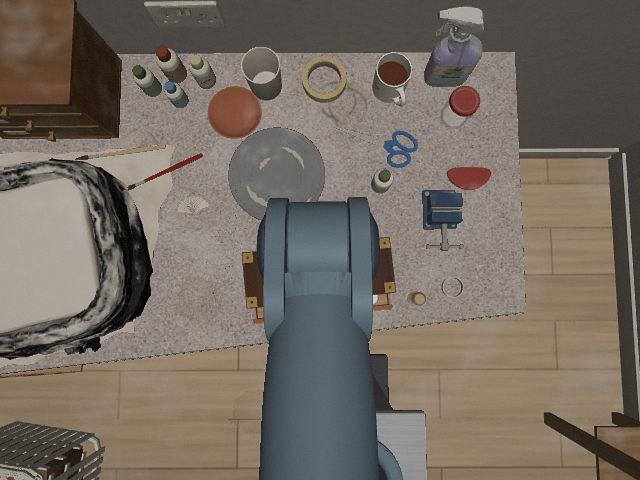

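The scene view shows the catch sunk at about (245, 200) and the drawer open. The top view shows the stamp (418, 298), ring (452, 287), bottle (382, 180), kidney (469, 177) and shell (193, 205) where they were. I'll hand in.

```bash
python3 -c "
from plant import job
print(job.hand_in())"
```

```text
the job is handed in; nothing more can be done
None
```

The catch is pushed fully down and the drawer came out by itself; the job is handed in, at about 5 s of the 48 s allowed.

- **Finding the catch:** I found the seam in the top camera at about (457, 66) mm, 6 mm off the panel's middle along its length. I went straight to it without sweeping the panel. It gave way at 2–3 N below the level of the rigid panel, which confirmed it was the catch.
- **Pressing:** With the fingers shut, I pressed until the tip held at z = 44.9 mm, 7 mm below the key's top. The force there rose to 16.7 N while the tip stopped moving, so it was on its stop. That was the highest force I read, well under the 80 N the lid bears.
- **Last checks:** The arm was 197 mm up with about 1 N on it, which is no more than its reading noise. The pictures showed the catch sunk and the drawer out, and the five loose things looked unmoved. I did not measure how far the drawer was out. The arm hid most of the box in the last top view, so the open drawer was judged from the scene camera. No check failed or disagreed.

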